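Seat the rocker and find the slope with the angle gauge

TASK

In the carving shop, press the dark rocker insert fully home into the recess of the stud block, so that its shoulder is flush with the block's top, and let go of it. Then pick up the yellow angle gauge (black grip tab on top), rest the middle of its foot squarely across the insert's rounded crown and rock it until the hanging needle settles on the red mark; finish while still holding the gauge there, pressed lightly on the crown and clear of the stud block. Leave the offcut, the gouge and the tin where they are.

Things in the scene. Friction and masses are not known exactly. Their poses are not given: they have to be found in the camera images.
- stud: Stud block of mid-brown wood, fixed to the bench, 80 (x) x 130 (y) x 45 high; origin at the centre of its underside. In the middle of its top is a rectangular recess, 49 (x) x 65 (y), its mouth chamfered 1.5 mm. Two rough strips, 2 and 3 mm high, lie at its two y ends (beyond 50 mm from the middle); otherwise the top is flat.
- recess (a point): Centre of the recess's mouth, level with the stud block's flat top (45 mm above the bench); axes as the stud block's.
- bed (a joint): Travel of the cork bed that forms the recess's floor: 0 (start) with the floor 7 mm below the mouth, 0.005 m with the floor 12 mm below it (bottom stop). It drags with about 5 N, does not sink under the insert's weight and stays where it is pushed; an insert placed on it stands 5 mm proud until pressed down.
- insert: Rocker insert of dark wood, about 90 g. Origin at the centre of the underside of its plug, 44 (x) x 60 (y) x 12 high. On the plug a rib, 40 long (x), 16 wide (y), rises 22 mm above the plug's top (shoulder) to a half-round crown of 8 mm radius with its axis along x. Goes into the recess x along the stud's x, either way round, 2.5 mm play each side. Grip the rib from above.
- crown (a point): Top of the insert's crown, in the middle of its length, 34 mm above the insert's origin (67 mm above the bench when seated flush).
- gauge: Angle gauge, about 0.29 kg, stands on the bench; origin under the centre of its flat steel foot, 40 (x) x 100 (y) x 12 high. Above it a yellow round dial, 92 across, 16 thick (x), centre 62 mm up, white faces to both +x and -x; on top a black grip tab 15 thick (x) x 34 wide (y), from the dial's rim at 108 to 142 mm up. Gripped across its thickness, fingers closing along its x.
- tab (a point): Point in the black tab to put the TCP at, 130 mm above the gauge's origin on its z axis.
- needle (a joint): Angle of the black needle about the gauge's x axis at the dial's centre: 0 when it points at the foot, positive when its tip is to the gauge's +y side. It hangs freely, always straight down, and settles in about 1 s. Tilting the gauge about its x by an angle turns it on the dial by as much the other way: lowering the foot's +y end makes it positive.
- mark (a joint): Angle of the red mark on the same scale as the needle. It lies 0.14 to 0.28 rad to the gauge's +y side of the foot's direction and stays put on the dial.
- needle_tip (a point): Point on the needle 36 mm from the dial's centre, in the middle of the dial's thickness (the needle shows on both faces).
- mark_mid (a point): Middle of the red mark, 36 mm from the dial's centre, in the middle of the dial's thickness. The mark is 6 mm wide and 12 mm long and shows on both faces.
- offcut: Bystander: pale joist offcut 45 x 110 x 40 high, loose.
- gouge: Bystander: carving gouge about 200 long with black handle, loose.
- tin: Bystander: small tin, 60 across, 45 high, loose.
Mind the look-alikes: they are no part of the job. Of the things that look like the insert, the largest one is meant.

How it is judged:
On the way, in this order (a step that is already met when the one before it is completed fails the run):
1. the insert is pressed flush into the recess and let go (z of insert in the frame of recess below -0.0105 m and horizontal distance between insert and recess below 0.0045 m and value of joint bed above 0.0035 m and angle between insert's own z axis and vertical below 0.06 rad and contact force between the fingers and insert below 0.1 N), for 0.2 s.
2. the gauge is lifted clear of the bench (height (world z) of gauge above 0.03 m and contact force between the fingers and gauge above 1 N), for 0.1 s.
At the end, for the whole second after the job is handed in: Insert flush (1.5 mm), centred (4.5 mm), upright. Gauge still and held in the fingers, pressed on the crown (0.3 to 30 N), not touching the stud block, foot middle within 20 mm of crown middle, square to it within 0.3 rad; needle tip within 3 mm of the red mark's middle (z of insert in the frame of recess below -0.0105 m and horizontal distance between insert and recess below 0.0045 m and angle between insert's own z axis and vertical below 0.06 rad and contact force between the fingers and gauge above 1 N and contact force between gauge and insert between 0.3 and 30 N and contact force between gauge and stud below 0.1 N and contact force between the arm and insert below 0.1 N and distance between gauge and crown below 0.02 m and angle between the x axis of gauge and the x axis of insert, either way round below 0.3 rad and distance between needle_tip and mark_mid below 0.003 m and linear speed of gauge below 0.02 m/s and angular speed of gauge below 0.1 rad/s); the arm keeps its last pose, push and grip.
It fails at once if a bystander was pushed away (distance of any of offcut, gouge, tin from where it was at the start of the episode above 0.02 m).
It fails at once if the gauge was knocked over (angle between gauge's own z axis and vertical above 0.9 rad).
It also fails if it takes over 67 s, if anything falls off the work surface, if the arm or the gripper's body presses on something with over 40 N, if the wrist force passes 120 N, or if a joint passes its speed limit or range.

ROBOT

A 6-joint arm with a two-finger parallel gripper is mounted at the origin on the work surface. World frame = base frame: x ahead of the robot, y to its left, z up, the work surface at z = 0. Lengths are in m, angles in rad, forces in N, time in s.
With the tool pointing down it reaches from about 0.3 to 0.875 m from the base axis. Payload 6.4 kg.
Tool frame: the origin (TCP) lies between the finger pads, 19 mm behind the fingertips; this is the grasp point; z points along the fingers, y is the line along which they close (so a half turn about z gives the same grasp; the last joint's range is limited). The gripper opens to 85 mm and grips with 20 to 120 N. Pads are 22 mm wide; open, the fingers measure 114 mm over their backs; the gripper's body (76 mm by 85 mm) begins 54 mm behind the grasp point. The pads swing forward as they close: fully open they stand 13 mm farther back than shut.
Start: joints at [0.962, 0.181, 1.607, -0, 1.354, -0.206], TCP at [0.225, 0.529, 0.25] pointing down, gripper open.
Joint ranges: [-2.99, 2.99], [-0.89, 2.07], [0.3, 2.58], [-1.14, 4.28], [0, 2.63], [-3.12, 3.12]. Speed limits (rad/s): [2.57, 2.57, 3.01, 3.14, 3.14, 3.14].

INTERFACE

Orientations are given as a unit quaternion [w, x, y, z].
In Python, from bench import ctrl gives the robot as it stands.
- The arm moves only by the tool servo_tool, never from a script. Its argument "series" is text: rows parted by semicolons, each of 7 numbers parted by spaces: the gripper command: -1 is fully open, 1 is shut, values between are in proportion, then the shift along the tool's x, y, z in m, then the turn, a rotation vector about the tool's x, y, z in degrees. A call has 1 to 12 rows; each row is the pose to reach, as a shift and turn from the pose commanded when the call began, along the tool's axes at that moment; what a row does not reach only later rows make up. A row lasts 1/12 s, in which the tool goes at most 41.7 mm and 7.16 degrees, less where a joint would pass 70% of its speed; a pose out of reach is approached as far as the arm can. A call with a gripper value outside its range is refused whole. The fingers move at their own pace and stop on an object; the grip force is fixed at half the most. Time passes only in rows, so rows that repeat a pose let the fingers close. It gives the time, the measured TCP pose, the force, the opening and the grip force at its end, in the units of the state.
- ctrl.get_obs(): the state, without advancing time (a new reading comes with each control period).
- ctrl.camera(name): name is "scene" or "side" or "wrist"; returns a dict with "img" (400x640x3 uint8, red, green, blue), "z_map" (400x640 float32, m along the optical axis (not along the pixel's ray), 0 where there is no reading), "fovy" (degrees; the focal length in pixels is half the picture's height over the tangent of half this angle, whatever the lens; pixels are square), "cx", "cy" (the principal point, pixels), "k1" (the pictures are not rectified: a ray, as slopes to the right and down, at radius r is drawn at 1 + k1 r^2 times it, then the intrinsics apply), "extrinsics" (4x4, takes a point from camera to world coordinates); the wrist camera has in their place "T_tool_cam" (4x4, takes a point from camera to tool coordinates, whose origin is the TCP and whose axes are the flange's). Camera axes: x right, y down, z forward; pixel columns grow to the right and rows downward; lengths in m; the calibration is good to about 2 mm. A picture is of the moment at which its call begins: read the wrist's pose just before it.
- ctrl.hand_in(): hands the job in; it is judged then, once.
The state is a dict: "time_s": time; "q": joint angles; "dq": joint speeds; "joint_efforts": joint torques, N m; "eef_pos": TCP position; "eef_rot": TCP orientation; "wrist_force": force on the tool from outside, world axes, zero at the start; "torque": the same for the moment, N m; "opening": opening from 0.0 (shut) to 1.0 (fully open); "grasp_force": force on a finger pad.
Only numpy, scipy, OpenCV 4.12 (cv2) and the standard library are available. Lean on these libraries where they do the work, as an engineer would, in place of code of your own. Each camera call takes 0.05 s, during which the arm holds its last target. There are 200 camera calls.

## Working session

There is one attempt and no reset: what is moved stays moved. The work goes in short steps, Python scripts to look and compute and a tool call to move; the robot and the scene stay as the last step left them, time stands still between calls to the robot, and variables do not carry over. Pictures are saved under pics/ and viewed, at most 10 in all, crops included, and the job is handed in when it is done.

Besides the shell and the picture viewer there is one more tool, called after ">>>" as a command line: name --argument value ..., lists and objects as JSON in quotes. servo_tool: Moves the arm, as the interface text tells. Its arguments: {"type":"object","properties":{"series":{"type":"string"}},"required":["series"]}

```bash
ls; mkdir -p pics; cat > h.py <<'E'
import numpy as np, cv2
from bench import ctrl
from scipy.spatial.transform import Rotation as R
def tool(o):
    T=np.eye(4); q=np.array(o["eef_rot"]); T[:3,:3]=R.from_quat(q[[1,2,3,0]]).as_matrix(); T[:3,3]=o["eef_pos"]; return T
def shot(name):
    o=ctrl.get_obs(); c=ctrl.camera(name)
    c["E"]=np.array(c["extrinsics"]) if "extrinsics" in c else tool(o)@np.array(c["T_tool_cam"])
    h,w=c["img"].shape[:2]; f=h/2/np.tan(np.radians(c["fovy"])/2)
    K=np.array([[f,0,c["cx"]],[0,f,c["cy"]],[0,0,1]])
    v,u=np.mgrid[:h,:w]
    r=cv2.undistortPoints(np.stack([u.ravel(),v.ravel()],1).astype(float)[:,None],K,np.array([c["k1"],0,0,0,0.]))[:,0]
    ray=np.c_[r,np.ones(len(r))].reshape(h,w,3)
    P=ray*c["z_map"][...,None]
    c["W"]=P@c["E"][:3,:3].T+c["E"][:3,3]; c["W"][c["z_map"]==0]=np.nan
    c["ray"]=ray@c["E"][:3,:3].T; c["K"]=K
    return c
def save(c,n): cv2.imwrite("pics/"+n,c["img"][...,::-1])
E
python3 - <<'E'
from h import *
o=ctrl.get_obs(); print(o)
for n in("scene","side","wrist"):
    c=shot(n); save(c,n+"0.png"); np.savez("/tmp/"+n,W=c["W"],img=c["img"],ray=c["ray"],E=c["E"]); print(n,c["fovy"],c["k1"],c["E"][:3,3])
a=[cv2.imread(f"pics/{n}0.png") for n in("scene","side")]
E
```

```text
pics
{'time_s': 0.0, 'q': array([ 9.61726562e-01,  1.81530779e-01,  1.60800687e+00, -3.31071752e-06,
        1.35379150e+00, -2.06289657e-01]), 'dq': array([ 2.56361379e-04,  1.87475544e-03, -1.52854705e-06, -1.51446744e-03,
        1.21860136e-03,  9.84056513e-04]), 'joint_efforts': array([ 3.29872091e-04, -4.44879305e+01, -3.51330757e+01, -1.26744853e-04,
        8.98088532e-03, -2.01793927e-05]), 'eef_pos': array([0.22506423, 0.52856114, 0.24909044]), 'eef_rot': array([-3.42759622e-04,  2.00031058e-01,  9.79789172e-01, -7.97730436e-04]), 'wrist_force': array([ 0.35787618, -0.07067107, -0.3708743 ]), 'torque': array([-0.02057642,  0.00086092,  0.01911288]), 'grasp_force': 0.0, 'opening': 0.9994545582653375}
scene 42.72014862111256 -0.07077618288337055 [ 1.32112296 -0.17173087  0.93157384]
side 57.43587324136682 -0.03062347689003671 [0.32922301 0.62918614 0.71660477]
wrist 71.33360194034438 -0.03088359723790343 [0.15981968 0.55758412 0.37263028]
```

View pics/scene0.png

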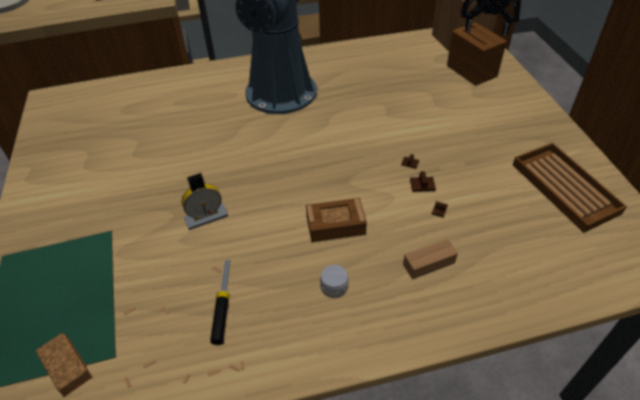

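View pics/side0.png

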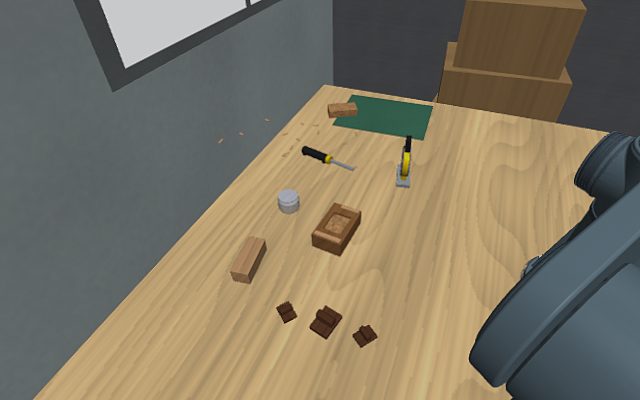

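The scene view shows the insert (the largest of three look-alikes) at about (423,182), the stud block at (336,219), the gauge at (203,203), the offcut at (430,258), the tin at (334,281) and the gouge at (220,300). In the side view the insert is at (325,322), the stud at (337,228) and the gauge at (404,165).

```bash
cat > m.py <<'E'
from h import *
for n in("scene","side"):
    d=np.load(f"/tmp/{n}.npz"); W=d["W"]
    z=W[...,2]; m=((z>0.008)&(z<0.2)&(np.hypot(W[...,0],W[...,1])>0.25)&(W[...,0]<1)&(abs(W[...,1])<.8)).astype(np.uint8)
    k,l,s,c=cv2.connectedComponentsWithStats(m)
    for i in range(1,k):
        if s[i,4]<60: continue
        p=W[l==i]; t=p[p[:,2]>np.percentile(p[:,2],98)-.006]
        (a,b),wh,g=cv2.minAreaRect(p[:,:2].astype(np.float32)*1000)
        print(n,c[i].astype(int),s[i,4],"zmax",p[:,2].max().round(4),"rect",np.round([a,b,*wh,g],1),"bench",np.round(np.nanmedian(z[(z<.01)&(z>-.01)]),4))
E
python3 m.py
```

```text
scene [93 26] 8248 zmax 0.1655 rect [-483.2 -538.7  522.5  232.4   89.7] bench 0.0006
scene [447  33] 5095 zmax 0.1977 rect [-253.4  572.4  746.2  342.4   28.6] bench 0.0006
scene [568 185] 4352 zmax 0.0365 rect [601.9 621.1 265.6 141.7  11.2] bench 0.0006
scene [410 160] 117 zmax 0.0279 rect [413.3 272.3  41.9  37.1  53.7] bench 0.0006
scene [422 182] 341 zmax 0.0371 rect [499.2 272.1  58.2  46.8  78.1] bench 0.0006
scene [201 201] 1569 zmax 0.1447 rect [ 464.1 -269.4   42.3   99.     9.9] bench 0.0006
scene [335 218] 2073 zmax 0.0528 rect [568.4  26.4 130.6  87.3  86.1] bench 0.0006
scene [438 208] 131 zmax 0.026 rect [588.2 279.7  29.6  44.   54. ] bench 0.0006
scene [429 257] 1279 zmax 0.0459 rect [728.1 196.7  49.2 112.2   8.4] bench 0.0006
scene [220 309] 904 zmax 0.0322 rect [ 711.3 -257.3   28.1  200.7   77.7] bench 0.0006
scene [334 280] 767 zmax 0.0513 rect [734.7 -21.4  58.   59.1  31.6] bench 0.0006
scene [ 62 363] 1804 zmax 0.0365 rect [ 780.9 -577.5  113.2   61.2   28.8] bench 0.0006
side [342 108] 347 zmax 0.0338 rect [ 776.9 -579.4  109.6   68.6   29.3] bench 0.0003
side [404 164] 496 zmax 0.1438 rect [ 461.6 -268.7   39.6   98.3   12.9] bench 0.0003
side [323 157] 335 zmax 0.0297 rect [ 706.9 -258.3   30.9  199.    81.3] bench 0.0003
side [288 200] 421 zmax 0.0475 rect [727.6 -21.2  58.4  57.8   4.1] bench 0.0003
side [336 228] 1605 zmax 0.0504 rect [564.1  24.  133.6  81.2  85.6] bench 0.0003
side [248 258] 1024 zmax 0.0445 rect [725.3 194.4  46.2 112.5   8.6] bench 0.0003
side [286 310] 220 zmax 0.0266 rect [583.5 279.6  30.1  42.8  53.1] bench 0.0003
side [325 320] 598 zmax 0.037 rect [493.8 270.   60.9  44.5  77.8] bench 0.0003
side [364 334] 243 zmax 0.0257 rect [409.4 269.8  42.1  30.9  51.8] bench 0.0003
```

```bash
cat >> h.py <<'E'
def goal(p,yaw,tilt=None):
    "tool down, tool y axis at yaw(deg) in world; returns shift mm & rotvec deg in tool frame; picks the nearest half turn"
    T=tool(ctrl.get_obs()); best=None
    for k in(0,180):
        a=np.radians(yaw+k); y=np.array([np.cos(a),np.sin(a),0]); z=np.array([0,0,-1.]); G=np.c_[np.cross(y,z),y,z]
        if tilt is not None: G=tilt@G
        rv=np.degrees(R.from_matrix(T[:3,:3].T@G).as_rotvec())
        if best is None or np.linalg.norm(rv)<np.linalg.norm(best): best=rv
    print("shift mm",np.round(1000*T[:3,:3].T@(np.array(p)-T[:3,3]),1),"rot",np.round(best,2))
E
python3 - <<'E'
from h import *
T=tool(ctrl.get_obs()); print(T[:3,:3].round(3)); c=shot("wrist"); print(np.array(c["T_tool_cam"]).round(3))
goal([.50,.22,.22],78)
E
```

```text
[[-0.92   0.392 -0.001]
 [ 0.392  0.92  -0.001]
 [ 0.    -0.001 -1.   ]]
[[-0.001 -0.959 -0.283  0.071]
 [ 1.    -0.001  0.     0.001]
 [-0.    -0.283  0.959 -0.123]
 [ 0.     0.     0.     1.   ]]
shift mm [-373.8 -176.3   29.5] rot [ -0.06  -0.02 -11.08]
```

>>> servo_tool --series "0 -0.351 -0.130 0.049 0 0 -11;0 -0.351 -0.130 0.049 0 0 -11;0 -0.351 -0.130 0.049 0 0 -11;0 -0.351 -0.130 0.049 0 0 -11;0 -0.351 -0.130 0.049 0 0 -11;0 -0.351 -0.130 0.049 0 0 -11;0 -0.351 -0.130 0.049 0 0 -11;0 -0.351 -0.130 0.049 0 0 -11;0 -0.351 -0.130 0.049 0 0 -11;0 -0.351 -0.130 0.049 0 0 -11;0 -0.351 -0.130 0.049 0 0 -11;0 -0.351 -0.130 0.049 0 0 -11"

```text
time_s: 1.2
eef_pos: [0.497, 0.2717, 0.2006]
eef_rot: [-0.001, 0.106, 0.994, 0.0]
wrist_force: [-0.5, -0.6, 0.9]
opening: 0.501
grasp_force: 0.0
```

```bash
cat > w.py <<'E'
from h import *
c=shot("wrist"); save(c,"wrist1.png"); W=c["W"]; z=W[...,2]
print("bench",np.nanmedian(z[abs(z)<.01]))
near=np.hypot(W[...,0]-.497,W[...,1]-.271)<.05
for lo,hi in((.007,.05),(.007,.017),(.028,.04)):
    p=W[near&(z>lo)&(z<hi)]; a=cv2.minAreaRect(p[:,:2].astype(np.float32)*1000); print(lo,hi,len(p),np.round([*a[0],*a[1],a[2]],1),np.percentile(p[:,2],[50,99]).round(4))
o=ctrl.get_obs(); print(o["opening"],o["eef_pos"])
E
python3 w.py
```

```text
bench -0.0003983059267099742
0.007 0.05 2018 [496.3 271.7  60.1  44.   76.6] [0.012  0.0343]
0.007 0.017 1443 [496.3 271.7  60.1  44.   76.6] [0.0116 0.0136]
0.028 0.04 513 [496.6 271.6  15.5  40.4  78.2] [0.0326 0.0346]
0.5003700124916072 [0.49650147 0.27244358 0.20083573]
```

View pics/wrist1.png

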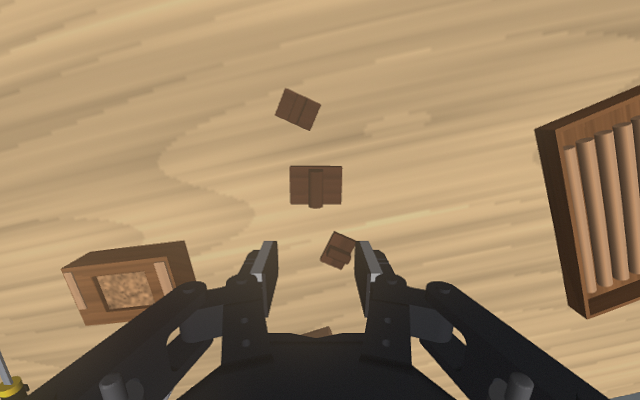

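The wrist view shows the insert at (316,186), measuring 44 x 60 with the rib in line with the tool x. The stud is at the lower left (130,285). I'll grasp now.

>>> servo_tool --series "0 0 -0.0005 0.04 0 0 0;0 0 -0.0005 0.08 0 0 0;0 0 -0.0005 0.12 0 0 0;0 0 -0.0005 0.145 0 0 0;0 0 -0.0005 0.16 0 0 0;0 0 -0.0005 0.166 0 0 0;0 0 -0.0005 0.166 0 0 0;1 0 -0.0005 0.166 0 0 0;1 0 -0.0005 0.166 0 0 0;1 0 -0.0005 0.166 0 0 0;1 0 -0.0005 0.166 0 0 0;1 0 -0.0005 0.166 0 0 0"

```text
time_s: 2.25
eef_pos: [0.4986, 0.2722, 0.0371]
eef_rot: [0.002, 0.105, 0.994, 0.001]
wrist_force: [-1.6, 2.1, 7.0]
opening: 0.166
grasp_force: 61.3
```

>>> servo_tool --series "1 0 0 0 0 0 0;1 0 0 0 0 0 0;1 0 0 -0.03 0 0 0;1 0 0 -0.06 0 0 0;1 0 0 -0.09 0 0 0;1 0 0 -0.12 0 0 0;1 0 0 -0.12 0 0 0"

```text
time_s: 2.83
eef_pos: [0.5013, 0.2726, 0.1626]
eef_rot: [0.006, 0.105, 0.994, 0.002]
wrist_force: [2.2, 0.4, 0.1]
opening: 0.163
grasp_force: 60.3
```

```bash
python3 - <<'E'
from h import *
print(ctrl.get_obs()["eef_pos"],ctrl.get_obs()["opening"])
goal([.50,.05,.20],86)
goal([.565,.025,.153],86)
E
```

```text
[0.50126693 0.27258556 0.16255703] 0.16268246722346213
shift mm [ -45.7 -217.7  -38.2] rot [ 0.29  0.64 -8.08]
shift mm [-114.  -228.8    9.4] rot [ 0.29  0.64 -8.08]
```

>>> servo_tool --series "1 0 0 0 0 0 0;1 0 0 0 0 0 0;1 0 0 0 0 0 0;1 0 0 0 0 0 0"

```text
time_s: 3.17
eef_pos: [0.4961, 0.2709, 0.1532]
eef_rot: [-0.002, 0.105, 0.994, -0.001]
wrist_force: [-0.4, 0.3, -1.4]
opening: 0.164
grasp_force: 60.2
```

```bash
python3 - <<'E'
from h import *
o=ctrl.get_obs();print(o["eef_pos"],o["eef_rot"],o["wrist_force"],o["dq"].round(3))
c=shot("wrist"); save(c,"wrist2.png"); W=c["W"]
E
```

```text
[0.49609572 0.27093712 0.15322907] [-1.51314429e-03  1.05258351e-01  9.94443558e-01 -6.31616102e-04] [-0.40082096  0.31720461 -1.37924837] [ 0.001  0.001 -0.005 -0.    -0.001 -0.001]
```

View pics/wrist2.png

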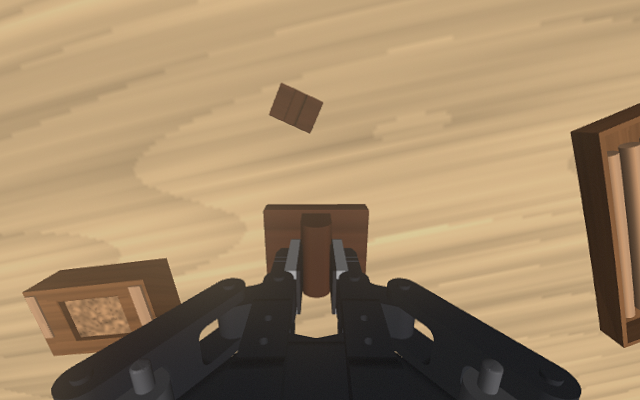

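The insert is held upright by the rib at (316,255), with its plug edge-on at about (265–368,210). The stud is at (97,310). I'll move to view the stud next.

>>> servo_tool --series "1 -0.026 -0.03 -0.017 0 0 -2;1 -0.026 -0.06 -0.017 0 0 -4;1 -0.026 -0.09 -0.017 0 0 -6;1 -0.026 -0.12 -0.017 0 0 -8;1 -0.026 -0.15 -0.017 0 0 -8;1 -0.026 -0.18 -0.017 0 0 -8;1 -0.026 -0.21 -0.017 0 0 -8;1 -0.026 -0.235 -0.017 0 0 -8;1 -0.026 -0.246 -0.017 0 0 -8;1 -0.026 -0.246 -0.017 0 0 -8;1 -0.026 -0.246 -0.017 0 0 -8;1 -0.026 -0.246 -0.017 0 0 -8"

```text
time_s: 4.22
eef_pos: [0.4713, 0.0262, 0.1717]
eef_rot: [-0.0, 0.035, 0.999, 0.0]
wrist_force: [0.6, 0.3, -1.7]
opening: 0.168
grasp_force: 60.2
```

```bash
cat > s.py <<'E'
from h import *
o=ctrl.get_obs(); print(o["eef_pos"],o["dq"].round(3).max())
T=tool(o); print("tool y yaw",np.degrees(np.arctan2(T[1,1],T[0,1])))
c=shot("wrist"); save(c,"wrist3.png"); W=c["W"]; z=W[...,2]
print("bench",np.nanmedian(z[abs(z)<.01]))
near=(abs(W[...,0]-.566)<.07)&(abs(W[...,1]-.025)<.09)
for nm,lo,hi in(("stud",.02,.05),("top",.0425,.0452),("floor",.03,.0405)):
    p=W[near&(z>lo)&(z<hi)]
    a=cv2.minAreaRect(p[:,:2].astype(np.float32)*1000); print(nm,len(p),np.round([*a[0],*a[1],a[2]],1),np.median(p[:,2]).round(4))
# insert in tool frame
P=(W-T[:3,3])@T[:3,:3]
m=(abs(P[...,0])<.05)&(abs(P[...,1])<.05)&(P[...,2]>-.02)&(P[...,2]<.05)
p=P[m&(P[...,2]>.017)&(P[...,2]<.026)&(P[...,0]<-.01)]
print("plug in tool: y",np.percentile(p[:,1],[.5,99.5])*1000,"xmin",np.percentile(p[:,0],[.5,2])*1000,"z",np.median(p[:,2]))
import numpy.linalg as L
A=np.c_[p[:,:2],np.ones(len(p))]; co=L.lstsq(A,p[:,2],rcond=None)[0]; print("slopes",co, len(p))
q=P[m&(P[...,2]<.015)&(P[...,0]<-.012)&(abs(P[...,1])<.01)]; print("rib y",np.percentile(q[:,1],[1,99])*1000,"x min",q[:,0].min()*1000,"top z",q[:,2].min()*1000)
E
python3 s.py
```

```text
[0.47125071 0.0261944  0.17172479] 0.014
tool y yaw 85.94305279012558
bench -0.0004306197748273899
stud 1875 [566.9  25.1 130.4  80.8  85.5] 0.0444
top 735 [567.1  25.5 129.6  80.5  85.3] 0.0444
floor 442 [559.5  25.6 129.9  65.8  85.5] 0.0375
plug in tool: y [-29.2457978   30.29789132] xmin [-16.51678252 -16.26068545] z 0.025435336601148748
slopes [-0.02862507 -0.00019563  0.02502159] 75
rib y [-6.83538413  7.83849569] x min -18.728857951978853 top z 1.464142415724091
```

View pics/wrist3.png

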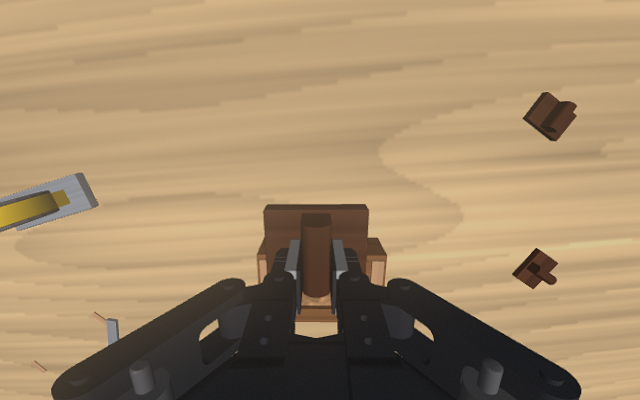

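The stud is beneath the held insert, at about (320,260). Image up is tool +x. I'll re-measure the plug's visible +x edge.

```bash
cat > p.py <<'E'
from h import *
o=ctrl.get_obs(); T=tool(o); c=shot("wrist"); W=c["W"]
P=(W-T[:3,3])@T[:3,:3]
m=(abs(P[...,0])<.05)&(abs(P[...,1])<.045)
p=P[m&(P[...,2]>.015)&(P[...,2]<.028)&(P[...,0]>.0)]
print(len(p),"y",np.percentile(p[:,1],[.5,99.5])*1000,"xmax",np.percentile(p[:,0],[98,99.5])*1000,"z",np.median(p[:,2]))
co=np.linalg.lstsq(np.c_[p[:,:2],np.ones(len(p))],p[:,2],rcond=None)[0]; print("slopes",co)
q=P[m&(P[...,2]<.012)&(P[...,0]>.012)&(abs(P[...,1])<.0085)]; print("rib y",np.percentile(q[:,1],[1,99])*1000,"x max",np.percentile(q[:,0],99)*1000)
d=np.load("/tmp/side.npz")["W"]
for W in(d,):
    z=W[...,2];near=(abs(W[...,0]-.566)<.07)&(abs(W[...,1]-.025)<.09)
    f=W[near&(z>.034)&(z<.041)]; 
    yw=np.radians(85.5); ax=np.array([[np.sin(yw),-np.cos(yw)],[np.cos(yw),np.sin(yw)]])
    f=(f[:,:2]-[.5665,.0252])@ax.T; f=f[(abs(f)<[.03,.04]).all(1)]; print("floor local mm",len(f),np.percentile(f,[1,99],axis=0)*1000)
goal([.5665,.0252,.12],85.5)
E
python3 p.py
```

```text
3053 y [-29.24139889  30.06689139] xmax [23.74601226 23.90483754] z 0.025489706284965843
slopes [-0.03734558  0.00238263  0.02568345]
rib y [-8.45013131  8.46269288] x max 21.870233985080898
floor local mm 331 [[-24.09519882 -34.72138954]
 [ 22.97184326  25.26011573]]
shift mm [-95.1   5.4  51.8] rot [ 0.02 -0.02  0.5 ]
```

>>> servo_tool --series "1 -0.03 0.0055 0.01 0 -2 0.4;1 -0.06 0.0055 0.03 0 -2 0.4;1 -0.085 0.0055 0.045 0 -2 0.4;1 -0.096 0.0055 0.052 0 -2 0.4;1 -0.096 0.0055 0.052 0 -2 0.4;1 -0.096 0.0055 0.052 0 -2 0.4;1 -0.096 0.0055 0.052 0 -2 0.4;1 -0.096 0.0055 0.052 0 -2 0.4"

```text
time_s: 4.98
eef_pos: [0.5669, 0.0245, 0.1206]
eef_rot: [0.018, 0.039, 0.999, -0.001]
wrist_force: [-0.6, 0.8, -1.1]
opening: 0.166
grasp_force: 60.2
```

```bash
cat > p2.py <<'E'
from h import *
o=ctrl.get_obs(); T=tool(o); c=shot("wrist"); W=c["W"]; save(c,"wrist4.png")
print(o["eef_pos"],T[:3,:3].round(4).tolist())
P=(W-T[:3,3])@T[:3,:3]; z=W[...,2]
b=W[abs(z)<.008]; print("bench plane",np.linalg.lstsq(np.c_[b[:,:2],np.ones(len(b))],b[:,2],rcond=None)[0])
m=(abs(P[...,0])<.05)&(abs(P[...,1])<.045)
p=W[m&(P[...,2]>.0225)&(P[...,2]<.028)&(P[...,0]>.0)&(P[...,0]<.022)]; ang=R.from_matrix(T[:3,:3])
print("plug top plane world",np.linalg.lstsq(np.c_[p[:,:2]-T[:2,3],np.ones(len(p))],p[:,2],rcond=None)[0])
a=cv2.minAreaRect(p[:,:2].astype(np.float32)*1000); print(np.round([*a[0],*a[1],a[2]],1))
p=P[m&(P[...,2]>.02)&(P[...,2]<.028)&(P[...,0]>0)];print("y",np.percentile(p[:,1],[.5,99.5])*1000,"xmax",np.percentile(p[:,0],[98,99.5])*1000)
E
python3 p2.py
```

```text
[0.56689685 0.02454379 0.12059792] [[-0.9964, 0.0773, 0.0352], [0.0773, 0.997, -0.0026], [-0.0353, 0.0001, -0.9994]]
bench plane [ 0.00063743  0.00016531 -0.00073876]
plug top plane world [ 0.02336251 -0.00391021  0.09493667]
[556.8  25.6  60.3  22.1  85.6]
y [-29.22416518  30.09767129] xmax [23.79914803 23.94332664]
```

>>> servo_tool --series "1 -0.001 -0.0002 0 0 1.3 0;1 -0.0003 -0.0002 0.02 0 1.3 0;1 0 -0.0002 0.029 0 1.3 0;1 0.0002 -0.0002 0.034 0 1.3 0;1 0.0004 -0.0002 0.039 0 1.3 0;1 0.0005 -0.0002 0.043 0 1.3 0;1 0.0005 -0.0002 0.043 0 1.3 0;1 0.0005 -0.0002 0.043 0 1.3 0"

```text
time_s: 5.7
eef_pos: [0.5683, 0.0237, 0.0771]
eef_rot: [0.006, 0.039, 0.999, -0.0]
wrist_force: [0.0, -0.2, -1.9]
opening: 0.163
grasp_force: 60.2
```

```bash
cat p2.py | sed 's/wrist4/wrist5/' > p3.py; python3 p3.py
```

```text
[0.56834679 0.02373462 0.07714886] [[-0.9969, 0.078, 0.0122], [0.078, 0.9969, -0.0008], [-0.0123, 0.0001, -0.9999]]
bench plane [ 0.00101786  0.00015008 -0.00094316]
plug top plane world [ 0.00539958 -0.00119225  0.05153144]
[557.7  24.9  60.3  22.   85.6]
y [-29.24107192  30.08651621] xmax [23.74383837 23.91155643]
```

>>> servo_tool --series "1 0 0 0.002 0 0 0;1 0 0 0.004 0 0 0;1 0 0 0.0055 0 0 0;1 0 0 0.0065 0 0 0;1 0 0 0.0070 0 0 0;1 0 0 0.0070 0 0 0;1 0 0 0.0070 0 0 0"

```text
time_s: 6.33
eef_pos: [0.5691, 0.0236, 0.0704]
eef_rot: [0.007, 0.039, 0.999, -0.0]
wrist_force: [2.1, 0.1, 4.0]
opening: 0.163
grasp_force: 60.8
```

```bash
sed 's/wrist4/wrist6/' p2.py > p3.py; python3 p3.py
```

```text
[0.56909442 0.02356827 0.07042004] [[-0.9968, 0.0781, 0.0138], [0.0781, 0.9969, -0.0011], [-0.0138, -0.0, -0.9999]]
bench plane [ 1.04317740e-03  3.41795315e-05 -9.75618024e-04]
plug top plane world [-0.00044865 -0.00046448  0.04467434]
[558.5  24.4  89.9  22.   85.5]
y [-44.59556942  44.58990381] xmax [42.26316117 42.50721777]
```

>>> servo_tool --series "1 0 0 0.001 0 0 0;1 0 0 0.002 0 0 0;1 0 0 0.002 0 0 0;1 0 0 0.002 0 0 0"

```text
time_s: 6.72
eef_pos: [0.5693, 0.0236, 0.07]
eef_rot: [0.007, 0.039, 0.999, -0.0]
wrist_force: [-2.8, 0.5, 16.5]
opening: 0.17
grasp_force: 62.6
```

>>> servo_tool --series "1 0 0 -0.001 0 0 0;1 0 0 -0.0015 0 0 0;0 0 0 -0.0015 0 0 0;0 0 0 -0.0015 0 0 0;0 0 0 -0.0015 0 0 0;0 0 0 -0.0015 0 0 0;0 0 0 -0.03 0 0 0;0 0 0 -0.07 0 0 0;0 0 0 -0.11 0 0 0;0 0 0 -0.12 0 0 0;0 0 0 -0.12 0 0 0;0 0 0 -0.12 0 0 0"

```text
time_s: 7.72
eef_pos: [0.5669, 0.0238, 0.188]
eef_rot: [0.006, 0.039, 0.999, -0.0]
wrist_force: [-0.0, -0.1, -0.3]
opening: 0.504
grasp_force: 0.0
```

```bash
cat > q.py <<'E'
from h import *
o=ctrl.get_obs(); c=shot("wrist"); W=c["W"]; save(c,"wrist7.png"); z=W[...,2]
print(o["eef_pos"],o["opening"],o["q"].round(2))
L=(W[...,:2]-[.5665,.0252])@np.array([[np.sin(np.radians(85.5)),np.cos(np.radians(85.5))],[-np.cos(np.radians(85.5)),np.sin(np.radians(85.5))]])
a,b=L[...,0],L[...,1]
print("shoulder z",[np.round(np.nanmedian(z[(abs(a)<.018)&(b*s>.013)&(b*s<.027)]),4) for s in(1,-1)],[np.round(np.nanmedian(z[(a*s>.008)&(a*s<.018)&(abs(b)>.013)&(abs(b)<.027)]),4) for s in(1,-1)])
print("stud top z",[np.round(np.nanmedian(z[(abs(a)<.03)&(b*s>.036)&(b*s<.047)]),4) for s in(1,-1)])
for lo,hi in((.058,.08),):
    p=W[(abs(a)<.04)&(abs(b)<.04)&(z>lo)&(z<hi)]; r=cv2.minAreaRect(p[:,:2].astype(np.float32)*1000); print("rib",np.round([*r[0],*r[1],r[2]],1),np.percentile(p[:,2],98))
s=W[(abs(a)<.06)&(abs(b)<.08)&(z>.0425)&(z<.055)]; r=cv2.minAreaRect(s[:,:2].astype(np.float32)*1000); print("stud",np.round([*r[0],*r[1],r[2]],1))
g=np.load("/tmp/scene.npz")
E
python3 q.py
```

```text
[0.56693675 0.02384678 0.18802684] 0.5043939798741967 [-0.17  0.22  1.69  0.    1.22 -1.66]
shoulder z [np.float64(0.2412), np.float64(0.2424)] [np.float64(0.0456), np.float64(0.2468)]
stud top z [np.float64(0.2271), np.float64(0.2257)]
rib [567.6  23.6  15.1  40.2  85.9] 0.06756966794247263
stud [567.4  25.2 130.6  80.7  85.4]
```

View pics/wrist7.png

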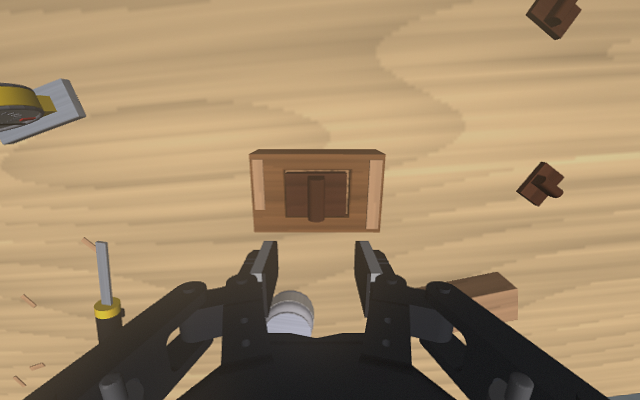

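The insert sits in the recess at (317,195), and its rib is about 1.6 mm off the stud centre. The gauge is at the upper left. Next I'll check that the insert is flush and find the red mark.

```bash
sed -i 's/z=W\[...,2\]/z=W[...,2]; z[z>.1]=np.nan/; s/wrist7/wrist8/' q.py; python3 q.py
cat > g.py <<'E'
from h import *
for n in("scene","side","wrist"):
    c=shot(n); W=c["W"]; I=c["img"].astype(int)
    near=(np.hypot(W[...,0]-.463,W[...,1]+.269)<.09)
    m=near&(I[...,0]>90)&(I[...,0]>2*I[...,1])&(I[...,0]>2*I[...,2]); 
    if m.any():print(n,"red",m.sum(),np.nanmedian(W[m],0).round(4),np.argwhere(m).mean(0))
    t=W[near&(W[...,2]>.118)&(W[...,2]<.16)]; f=W[near&(W[...,2]>.006)&(W[...,2]<.016)]; tt=W[near&(W[...,2]>.13)]
    for k,p in(("tab",t),("foot",f)):
        if len(p)>10: r=cv2.minAreaRect(p[:,:2].astype(np.float32)*1000); print(n,k,len(p),np.round([*r[0],*r[1],r[2]],1),p[:,2].max())
c=shot("scene")["img"]; cv2.imwrite("pics/g.png",cv2.resize(c[160:240,160:250],None,fx=6,fy=6,interpolation=2)[...,::-1])
E
python3 g.py
```

```text
[0.56606332 0.0239489  0.1866325 ] 0.4946037129439719 [-0.17  0.22  1.7   0.    1.22 -1.66]
shoulder z [np.float64(0.0446), np.float64(0.0446)] [np.float64(0.0446), np.float64(0.0446)]
stud top z [np.float64(0.0447), np.float64(0.0446)]
rib [567.7  23.6  15.2  40.5  85.9] 0.06745762366494806
stud [567.1  25.  130.6  80.2  85.4]
scene tab 185 [ 464.5 -270.6   19.1   34.4   10. ] 0.146671423740105
scene foot 340 [ 480.1 -266.1   75.4   97.8   11.8] 0.01593586249621859
side tab 72 [ 462.5 -269.2   14.5   34.3   15.9] 0.14454575629775324
side foot 169 [ 461.5 -268.2   39.7   98.9   12.6] 0.01556474494086224
wrist red 16 [ 0.4693 -0.2584  0.0292] [120.5625  24.5625]
wrist foot 1908 [ 461.9 -269.7   40.5  100.8   11.7] 0.015930823405693573
```

View pics/g.png

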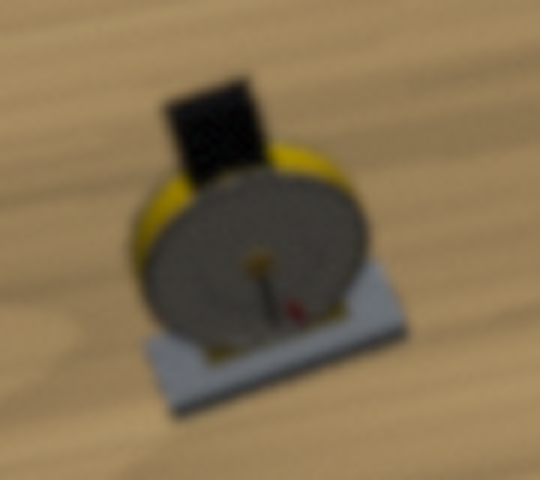

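The insert is flush: shoulder and stud top both read 44.6 mm. In the crop, the needle hangs at (270,300) and the red mark is at (297,312), towards world +y, so the gauge's yaw is about +12°. I'll work out the mark angle by projecting onto the dial's face.

```bash
cat > mk.py <<'E'
from h import *
def dial(n,C,G,x0):
    "C gauge origin, G 3x3 axes(cols); rays onto face plane x=x0; returns y,z (mm) of red centroid & hub & dark in dial coordinates"
    c=shot(n); o=c["E"][:3,3]; nrm=G[:,0]; t=((C-o)@nrm+x0)/(c["ray"]@nrm)
    X=(o+c["ray"]*t[...,None]-C)@G; y,z=X[...,1]*1e3,X[...,2]*1e3-62
    I=c["img"].astype(float); rr=np.hypot(y,z); ok=(rr<44)&(abs((c["W"]-C)@nrm-x0)<.012)
    red=np.clip(I[...,0]-1.4*np.maximum(I[...,1],I[...,2])-8,0,None)*(ok&(rr>24)&(rr<44)&(z<0))
    hub=np.clip(I[...,0]-1.4*I[...,2]-8,0,None)*(ok&(rr<14))
    dark=np.clip(0.8*np.median(I[ok].sum(-1))-I.sum(-1),0,None)*(ok&(rr<34)&(rr>12)&(z<0)&(abs(y)<18)&(red==0))
    for k,w in(("red",red),("hub",hub),("dark",dark)):
        if w.sum()>0:
            a,b=(w*y).sum()/w.sum(),(w*z).sum()/w.sum(); print(n,k,(w>0).sum(),round(a,1),round(b,1),"ang",round(np.arctan2(a,-b),3))
    return c
if __name__=="__main__":
    a=np.radians(11.9); G=R.from_euler("z",a).as_matrix(); C=np.array([.462,-.2693,0])
    dial("scene",C,G,.008); dial("wrist",C,G,.008)
    goal([.462,-.2693,.24],11.9)
E
python3 mk.py
```

```text
scene red 3 8.5 -35.0 ang 0.239
scene hub 15 -0.4 -2.7 ang -0.143
scene dark 15 -0.4 -23.8 ang -0.016
wrist red 29 3.7 -37.0 ang 0.099
wrist dark 8 -13.1 -28.5 ang -0.432
shift mm [  80.7 -300.4  -54. ] rot [ 0.4   0.5  73.62]
```

>>> servo_tool --series "0 0 -0.02 -0.054 0 0 7;0 0.01 -0.05 -0.054 0 0 14;0 0.02 -0.08 -0.054 0 0 21;0 0.03 -0.11 -0.054 0 0 28;0 0.04 -0.14 -0.054 0 0 35;0 0.05 -0.18 -0.054 0 0 42;0 0.06 -0.22 -0.054 0 0 49;0 0.07 -0.26 -0.054 0 0 56;0 0.081 -0.3 -0.054 0 0 63;0 0.081 -0.3 -0.054 0 0 70;0 0.081 -0.3 -0.054 0.4 0.5 73.6;0 0.081 -0.3 -0.054 0.4 0.5 73.6"

```text
time_s: 9.12
eef_pos: [0.4616, -0.2699, 0.2406]
eef_rot: [0.0, 0.632, 0.775, 0.0]
wrist_force: [-0.2, 0.5, -0.4]
opening: 0.5
grasp_force: 0.0
```

>>> servo_tool --series "0 0 0 0 0 0 0;0 0 0 0 0 0 0;0 0 0 0 0 0 0"

```text
time_s: 9.37
eef_pos: [0.4623, -0.2683, 0.2409]
eef_rot: [0.001, 0.629, 0.778, 0.0]
wrist_force: [-0.4, -0.6, 0.2]
opening: 0.499
grasp_force: 0.0
```

```bash
python3 - <<'E'
from h import *
c=shot("wrist"); W=c["W"]; z=W[...,2]; near=np.hypot(W[...,0]-.463,W[...,1]+.269)<.075
for k,p in(("tab",W[near&(z>.136)&(z<.15)]),("foot",W[near&(z>.006)&(z<.016)])):
    if len(p)>10: r=cv2.minAreaRect(p[:,:2].astype(np.float32)*1000); print(k,len(p),np.round([*r[0],*r[1],r[2]],1),np.median(p[:,2]))
goal([.462,-.2693,.13],11.9); print(ctrl.get_obs()["eef_pos"])
E
```

```text
tab 699 [ 461.9 -271.    14.7   33.9   11.7] 0.14146689379070765
foot 778 [ 462.  -271.3   40.    98.9   11.9] 0.011472716756627949
shift mm [ -0.8  -0.7 110.9] rot [0.1  0.04 0.15]
[ 0.4623509  -0.26834039  0.24091797]
```

>>> servo_tool --series "0 -0.0025 -0.001 0.035 0 0 0.1;0 -0.0025 -0.001 0.07 0 0 0.1;0 -0.0025 -0.001 0.095 0 0 0.1;0 -0.0025 -0.001 0.111 0 0 0.1;0 -0.0025 -0.001 0.111 0 0 0.1;0 -0.0025 -0.001 0.111 0 0 0.1;1 -0.0025 -0.001 0.111 0 0 0.1;1 -0.0025 -0.001 0.111 0 0 0.1;1 -0.0025 -0.001 0.111 0 0 0.1;1 -0.0025 -0.001 0.111 0 0 0.1;1 -0.0025 -0.001 0.111 0 0 0.1;1 -0.0025 -0.001 0.111 0 0 0.1"

```text
time_s: 10.42
eef_pos: [0.4627, -0.2725, 0.1319]
eef_rot: [0.002, 0.63, 0.776, 0.0]
wrist_force: [-0.0, 0.4, 6.2]
opening: 0.16
grasp_force: 59.9
```

```bash
python3 - <<'E'
from h import *
o=ctrl.get_obs(); print(o["eef_pos"],o["eef_rot"])
goal([.567,.0236,.25],-4.1)
E
```

```text
[ 0.4626921 -0.2725131  0.1318847] [2.39656509e-03 6.30452279e-01 7.76224289e-01 1.82760537e-04]
shift mm [ 268.   163.2 -118.5] rot [ 0.22  0.17 15.93]
```

>>> servo_tool --series "1 0 0 -0.025 0 0 0;1 0 0 -0.05 0 0 0;1 0 0 -0.085 0 0 0;1 0.03 0.018 -0.11 0 0 3;1 0.06 0.036 -0.1185 0 0 6;1 0.095 0.058 -0.1185 0 0 9;1 0.13 0.08 -0.1185 0 0 12;1 0.165 0.1 -0.1185 0 0 15;1 0.2 0.12 -0.1185 0 0 15.9;1 0.235 0.143 -0.1185 0 0 15.9;1 0.26 0.158 -0.1185 0 0 15.9;1 0.268 0.163 -0.1185 0 0 15.9"

```text
time_s: 11.42
eef_pos: [0.5668, 0.0286, 0.2487]
eef_rot: [0.0, 0.73, 0.683, 0.001]
wrist_force: [-1.2, -0.3, -2.2]
opening: 0.162
grasp_force: 59.2
```

>>> servo_tool --series "1 0 0 0 0 0 0;1 0 0 0 0 0 0;1 0 0 0 0 0 0;1 0 0 0 0 0 0;1 0 0 0 0 0 0;1 0 0 0 0 0 0"

```text
time_s: 11.92
eef_pos: [0.5662, 0.0231, 0.2486]
eef_rot: [0.001, 0.732, 0.681, 0.0]
wrist_force: [0.0, -0.0, -2.5]
opening: 0.167
grasp_force: 59.2
```

```bash
cat > fg.py <<'E'
from mk import *
o=ctrl.get_obs(); T=tool(o); print(o["eef_pos"],o["eef_rot"].round(4),o["wrist_force"].round(2))
c=shot("wrist"); P=(c["W"]-T[:3,3])@T[:3,:3]
m=(P[...,2]>.105)&(P[...,2]<.135)&(abs(P[...,0])<.07)&(abs(P[...,1])<.04)
p=P[m]; r=cv2.minAreaRect(p[:,:2].astype(np.float32)*1000); print("foot tool",len(p),np.round([*r[0],*r[1],r[2]],1))
print("plane (top of foot)",np.linalg.lstsq(np.c_[p[:,:2],np.ones(len(p))],p[:,2],rcond=None)[0].round(4))
E
python3 fg.py
```

```text
[0.56616795 0.02305454 0.2485998 ] [8.000e-04 7.324e-01 6.809e-01 5.000e-04] [ 0.   -0.03 -2.51]
foot tool 1118 [ 8.7 -0.1 86.2 40.   0.1]
plane (top of foot) [0.0048 0.0043 0.1205]
```

```bash
cat > t.py <<'E'
from h import *
import sys
th=float(sys.argv[1])
gx=np.array([np.cos(np.radians(-4.1)),np.sin(np.radians(-4.1)),0])
Rt=R.from_rotvec(-th*gx).as_matrix()
T=tool(ctrl.get_obs())
y=gx; z=np.array([0,0,-1.]); G=Rt@np.c_[np.cross(y,z),y,z]
n=Rt[:,2]
O=np.array([.5677,.0236,.059])+.008*n
for up in(.012,.003,0):
    tcp=O+[0,0,up]-G@np.array([.0018,0,.1325])
    print(up,tcp.round(4)); goal(tcp,-4.1,Rt)
E
python3 t.py 0.245
```

```text
0.012 [0.57   0.0559 0.2077]
shift mm [32.8  1.3 40.9] rot [  0.1  -14.02  -0.08]
0.003 [0.57   0.0559 0.1987]
shift mm [32.8  1.3 49.9] rot [  0.1  -14.02  -0.08]
0 [0.57   0.0559 0.1957]
shift mm [32.8  1.3 52.9] rot [  0.1  -14.02  -0.08]
```

>>> servo_tool --series "1 0.01 0.0013 0 0 -4 0;1 0.02 0.0013 0.005 0 -8 0;1 0.028 0.0013 0.015 0 -12 0;1 0.0328 0.0013 0.025 0 -14 0;1 0.0328 0.0013 0.034 0 -14 0;1 0.0328 0.0013 0.041 0 -14 0;1 0.0328 0.0013 0.041 0 -14 0;1 0.0328 0.0013 0.041 0 -14 0;1 0.0328 0.0013 0.041 0 -14 0;1 0.0328 0.0013 0.041 0 -14 0;1 0.0328 0.0013 0.041 0 -14 0;1 0.0328 0.0013 0.041 0 -14 0"

```text
time_s: 12.97
eef_pos: [0.5703, 0.0564, 0.2082]
eef_rot: [0.084, 0.727, 0.676, -0.088]
wrist_force: [-0.9, 0.2, -2.5]
opening: 0.164
grasp_force: 59.2
```

>>> servo_tool --series "1 0 0 0 0 0 0;1 0 0 0 0 0 0;1 0 0 0 0 0 0;1 0 0 0 0 0 0;1 0 0 0 0 0 0;1 0 0 0 0 0 0;1 0 0 0 0 0 0;1 0 0 0 0 0 0;1 0 0 0 0 0 0;1 0 0 0 0 0 0"

```text
time_s: 13.8
eef_pos: [0.57, 0.0568, 0.2075]
eef_rot: [0.084, 0.726, 0.676, -0.089]
wrist_force: [-0.2, -0.0, -1.7]
opening: 0.164
grasp_force: 59.2
```

```bash
cat > v.py <<'E'
from mk import *
import sys
o=ctrl.get_obs(); T=tool(o); print(o["eef_pos"],o["wrist_force"].round(2))
G=T[:3,:3]@np.array([[0,1,0],[1,0,0],[0,0,-1.]]).T  # gauge x=tool y, y=tool x, z=-tool z
C=T[:3,3]+T[:3,:3]@np.array([.0018,0,.1325]); print("origin",C.round(4),"tilt",np.arctan2(G[2,1],G[2,2]).round(3))
c=dial("scene",C,G,.008)
o_=c["E"]; p=o_[:3,:3].T@(C+G[:,2]*.062-o_[:3,3]); uv=c["K"]@p/p[2]; u,v=uv[:2].astype(int); print(u,v)
cv2.imwrite("pics/"+sys.argv[1],cv2.resize(c["img"][v-40:v+45,u-45:u+45],None,fx=7,fy=7,interpolation=2)[:600,:,::-1])
E
python3 v.py v1.png
```

```text
[0.57000616 0.056763   0.20753136] [-0.15 -0.03 -1.72]
origin [0.5681 0.0265 0.0785] tilt -0.245
scene hub 19 2.3 -1.0 ang 1.179
scene dark 13 7.9 -24.1 ang 0.316
342 183
```

View pics/v1.png

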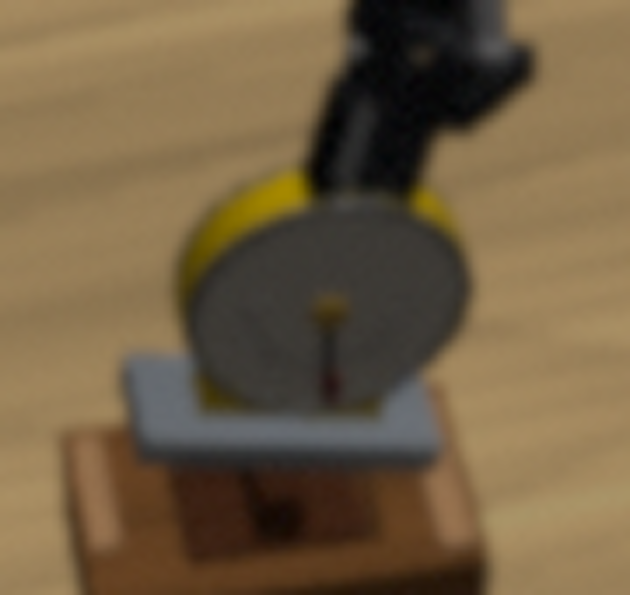

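The needle at (330,350) runs down onto the red mark at (331,385), and the gauge hovers clear over the crown. I'll lower it vertically onto the crown.

>>> servo_tool --series "1 0.001 0 0.004 0 0 0;1 0.0017 0 0.0068 0 0 0;1 0.0022 0 0.0087 0 0 0;1 0.0024 0 0.0097 0 0 0;1 0.0024 0 0.0097 0 0 0;1 0.0024 0 0.0097 0 0 0;1 0.0024 0 0.0097 0 0 0"

```text
time_s: 14.43
eef_pos: [0.5701, 0.0567, 0.1977]
eef_rot: [0.084, 0.726, 0.676, -0.089]
wrist_force: [-1.1, -0.9, -1.5]
opening: 0.166
grasp_force: 59.3
```

>>> servo_tool --series "1 0.0002 0 0.001 0 0 0;1 0.0002 0 0.001 0 0 0;1 0.0002 0 0.001 0 0 0;1 0.0002 0 0.001 0 0 0"

```text
time_s: 14.77
eef_pos: [0.57, 0.0567, 0.1966]
eef_rot: [0.084, 0.726, 0.676, -0.089]
wrist_force: [0.1, 0.6, -2.7]
opening: 0.168
grasp_force: 59.3
```

>>> servo_tool --series "1 0.0002 0 0.001 0 0 0;1 0.0002 0 0.001 0 0 0;1 0.0002 0 0.001 0 0 0;1 0.0002 0 0.001 0 0 0"

```text
time_s: 15.1
eef_pos: [0.57, 0.0566, 0.1955]
eef_rot: [0.084, 0.726, 0.676, -0.089]
wrist_force: [0.4, -0.2, -2.8]
opening: 0.163
grasp_force: 59.3
```

>>> servo_tool --series "1 0.0002 0 0.001 0 0 0;1 0.0002 0 0.001 0 0 0;1 0.0002 0 0.001 0 0 0;1 0.0002 0 0.001 0 0 0"

```text
time_s: 15.43
eef_pos: [0.5702, 0.0566, 0.1949]
eef_rot: [0.084, 0.726, 0.676, -0.088]
wrist_force: [-0.3, 1.4, 0.4]
opening: 0.169
grasp_force: 59.6
```

>>> servo_tool --series "1 0.0002 0 0.0006 0 0 0;1 0.0002 0 0.0006 0 0 0;1 0.0002 0 0.0006 0 0 0;1 0.0002 0 0.0006 0 0 0;1 0.0002 0 0.0006 0 0 0;1 0.0002 0 0.0006 0 0 0;1 0.0002 0 0.0006 0 0 0;1 0.0002 0 0.0006 0 0 0;1 0.0002 0 0.0006 0 0 0;1 0.0002 0 0.0006 0 0 0;1 0.0002 0 0.0006 0 0 0;1 0.0002 0 0.0006 0 0 0"

```text
time_s: 16.43
eef_pos: [0.5704, 0.0567, 0.1948]
eef_rot: [0.084, 0.726, 0.676, -0.088]
wrist_force: [-1.6, 1.6, 4.2]
opening: 0.167
grasp_force: 60.4
```

```bash
cat >> v.py <<'E'
# averaged rectified dial image, 0.5 mm/px
acc=0
for i in range(6):
    c=shot("scene"); ob=ctrl.get_obs()
    yy,zz=np.meshgrid(np.arange(-25,25,.5),np.arange(10,-45,-.5))
    X=C+G[:,0]*.008+yy[...,None]*1e-3*G[:,1]+(zz[...,None]*1e-3+.062)*G[:,2]
    q=(X-c["E"][:3,3])@c["E"][:3,:3]; s=q[...,:2]/q[...,2:]; s=s*(1+c["k1"]*(s**2).sum(-1,keepdims=True))
    f=c["K"][0,0]; acc=acc+cv2.remap(c["img"].astype(np.float32),(s[...,0]*f+c["cx"]).astype(np.float32),(s[...,1]*f+c["cy"]).astype(np.float32),cv2.INTER_CUBIC)/6
    print(ob["wrist_force"].round(1),ob["eef_pos"].round(4))
red=acc[...,0]-acc[...,1:].max(-1); red=np.clip(red-.3*red[zz<-15].max(),0,None)*(zz<-15)*(zz>-43)*(abs(yy)<20)
a,b=(red*yy).sum()/red.sum(),(red*zz).sum()/red.sum()
h=acc[...,0]-acc[...,2]; h=np.clip(h-.4*h[abs(zz)<8].max(),0,None)*(np.hypot(yy,zz)<9); hy,hz=(h*yy).sum()/h.sum(),(h*zz).sum()/h.sum()
L=acc.sum(-1); d=np.clip(np.median(L,1,keepdims=True)-L-15,0,None)*(zz<-10)*(zz>-28)*(abs(yy)<20); dy,dz=(d*yy).sum()/d.sum(),(d*zz).sum()/d.sum()
print("red",a,b,"hub",hy,hz,"needle",dy,dz); print("mark ang",np.arctan2(a-hy,hz-b),"needle ang",np.arctan2(dy-hy,hz-dz))
cv2.imwrite("pics/r_"+sys.argv[1],cv2.resize(np.clip(acc*2,0,255).astype(np.uint8),None,fx=5,fy=5,interpolation=2)[...,::-1])
E
python3 v.py v2.png
```

```text
[0.57039973 0.05672624 0.1947966 ] [-1.56  1.63  4.21]
origin [0.5686 0.0264 0.0658] tilt -0.245
scene hub 20 2.6 -1.3 ang 1.117
scene dark 17 7.7 -23.9 ang 0.31
342 188
[-1.6  1.   6.1] [0.5704 0.0567 0.1948]
[-1.6  2.5  5.5] [0.5704 0.0567 0.1948]
[-2.   2.   5.6] [0.5704 0.0567 0.1948]
[-1.9  1.7  5.5] [0.5704 0.0567 0.1948]
[-1.8  1.6  5.4] [0.5704 0.0567 0.1947]
[-0.9  1.9  6.4] [0.5704 0.0567 0.1948]
red 10.408567536823119 -33.81089212894484 hub 2.5274538738613215 -0.3250298121620735 needle 6.400483850418962 -19.263851095577817
mark ang 0.23114972835006073 needle ang 0.20172079396372525
```

View pics/r_v2.png

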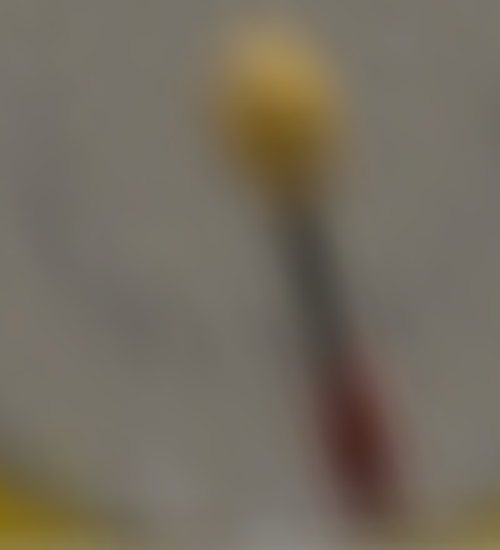

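The rectified dial view shows the needle running straight into the middle of the red mark at about (360,440). The contact force is about 8 N and steady, so I'm handing in.

```bash
python3 -c "
from bench import ctrl
print(ctrl.hand_in())"
```

```text
the job is handed in; nothing more can be done
None
```

I handed the job in at about 17 s. The insert is flush and released, and the gauge is held on the crown at about 8 N with the needle on the red mark; the hand-in gave no pass or fail verdict.

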